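Start the coarse bolt in the engine cover's threaded boss

TASK

Slide the sledge with the engine cover along its rails until the threaded boss sits under the captive bolt and the bolt falls into its mouth. Then take the black crank handle and turn the bolt backward (counterclockwise seen from above) until it drops off the start of the thread, turn it forward (clockwise) one full turn from that drop, and finish still gripping the handle, with the crank at rest. Leave everything else on the bench where it is.

Things in the scene. Friction and masses are not known exactly. Their poses are not given: they have to be found in the camera images.
- jig: Fixed jig: dark steel base 200 x 470 x 14 mm (its x by y) with two rails along its y; a grey portal (two posts, cross-bar up to 115 mm) straddles the rails. Origin on the bench, exactly under the bolt's vertical axis in the middle of the cross-bar; z up; the base runs from y = -300 to +170 mm. Jig and bolt axis do not move.
- sledge (a joint): Position (m) of the sledge along the jig's +y. 0 = boss exactly under the bolt; starts at -0.04 to -0.10; end stops at -0.12 and +0.03, so 0 is not a stop. About 2 N of friction; stays put. Carries the aluminium engine cover, 90 x 180 mm, flat top 62 mm above the bench, on which the bolt's round nose drags.
- boss_mouth (a point): Centre of the mouth of the threaded boss (31 mm hole, 27 mm inside the thread) in the flat top of the engine cover, 62 mm above the bench; moves with the sledge. The bolt's round 25 mm nose falls at least 16 mm into it when within about 1 mm of centre, and centres the sledge itself from 4 mm off once the sledge is let go; that locks the sledge.
- post (a point): Grasp point on the sledge's upright round steel post: 18 mm diameter, standing from 54 to 112 mm above the bench, this point at 95 mm, 155 mm from the boss toward the jig's -y. Push, pull or grip the sledge by it.
- bolt (a joint): Depth (m) of the bolt's nose below the cover's top, growing downward; 0 = resting on the cover. It sinks by its own weight (0.4 kg), no pressing needed. In the boss it first rests on the thread at 0.016 to 0.024; turned backward it climbs 8 mm a turn to 0.016, then drops at once to 0.024; turned forward from there it goes down 8 mm a turn: one turn after the drop is 0.032.
- crank (a joint): Angle (rad) of the crank, growing clockwise seen from above (forward); counterclockwise is backward. Endless, stiff by about 0.08 N m, stays where left and at one height. The drop comes a quarter to nearly a whole turn back from where the bolt fell in, and must be felt or seen; past it the bolt climbs the thread again, to another drop a turn later.
- axis (a point): Point on the crank's (and bolt's) vertical axis, 172 mm above the bench, level with handle.
- handle (a point): Middle of the crank's upright black handle: a plain round sleeve, 24 mm diameter, from 139 to 195 mm above the bench, this point at 172 mm and 70 mm from the axis. The sleeve spins freely on its pin, so it can be gripped and carried around the circle without turning the gripper. The flat crank arm beneath it has its top at 137 mm.
- grip: The same black handle sleeve, as a body; origin on its axis at its lower end, 139 mm above the bench.
- stem_top (a point): Top of the bolt's 16 mm steel stem, which slides freely (splined, turning with the crank) through the crank's hub (hub top 137 mm) and so shows how deep the bolt is: 179 mm above the bench when the bolt rests on the cover, minus the bolt's depth.
- bearing: Bystander: ball bearing, 40 mm diameter, 14 mm high, lying on the jig's base plate on its +x ledge. Origin under its centre.
- socket: Bystander: steel socket, 26 mm diameter, 36 mm high, standing on the jig's base plate on its -x ledge. Origin under its centre.
- hexbolt: Bystander: loose hex bolt 79 mm long lying on the bench. Origin under its head's inner face.
- sprocket: Bystander: chain sprocket 76 mm diameter lying on the bench. Origin under its centre.
- screwdriver: Bystander: screwdriver 200 mm long lying on the bench.
- spray: Bystander: spray can 60 mm diameter, 190 mm high, standing. Origin under its centre.
- jar: Bystander: jar 64 mm diameter, 80 mm high, standing. Origin under its centre.

How it is judged (in metres and radians):
On the way, in this order (a step that is already met when the one before it is completed fails the run):
1. the threaded boss is under the bolt and the bolt has fallen into its mouth (value of joint sledge between -0.0035 and 0.0035 m and value of joint bolt above 0.0145 m), for 0.2 s.
2. the bolt has been turned backward up to the end of the thread, within 1.3 mm of its highest point in the boss (all of step 1 and value of joint bolt below 0.0173 m and value of joint crank below 0.95 rad), for 0.05 s.
3. turned further backward, the bolt has dropped off the thread's end, at least 6 mm of the 8 (value of joint sledge between -0.0035 and 0.0035 m and value of joint bolt above 0.022 m and value of joint crank below 0.7 rad), for 0.1 s.
At the end, for the whole second after the job is handed in: The boss is under the bolt (sledge within 3.5 mm), the bolt is started by one turn from the drop (depth 32 mm, within 2.2 mm, about a quarter turn either way), and the gripper still holds the crank handle (more than 3 N) with the crank at rest (under 0.1 rad/s) (value of joint sledge between -0.0035 and 0.0035 m and value of joint bolt between 0.0298 and 0.0342 m and velocity of joint crank between -0.1 and 0.1 rad/s and contact force between the fingers and grip above 3 N); the arm keeps its last pose, push and grip.
It fails at once if a bystander is moved by more than 40 mm (distance of any of bearing, socket, hexbolt, sprocket, screwdriver, spray, jar from where it was at the start of the episode above 0.04 m).
It also fails if it takes over 69 s, if anything falls off the work surface, if the arm or the gripper's body presses on something with over 40 N, if the wrist force passes 120 N, or if a joint passes its speed limit or range.

ROBOT

A 6-joint arm with a two-finger parallel gripper is mounted at the origin on the work surface. World frame = base frame: x ahead of the robot, y to its left, z up, the work surface at z = 0. Lengths are in mm, angles in rad, forces in N, time in s.
With the tool pointing down it reaches from about 350 to 850 mm from the base axis. Payload 8.1 kg.
Tool frame: the origin (TCP) lies between the finger pads; the fingertips stand 17 mm ahead of it and the grasp point (between the pads) lies 2 mm behind it; z points along the fingers, y is the line along which they close (so a half turn about z gives the same grasp; the last joint's range is limited). The gripper opens to 93 mm and grips with 3 to 60 N. Pads are 15 mm wide; open, the fingers measure 128 mm over their backs; the gripper's body (75 mm by 188 mm) begins 65 mm behind the grasp point.
Start: joints at [1.15, 0.13, 1.488, -0, 1.523, -0.085], TCP at [197.693, 566.5, 206.335] pointing down, gripper open.
Joint ranges: [-2.96, 2.96], [-0.89, 2.26], [0.02, 2.5], [-1.34, 4.48], [0, 2.73], [-2.66, 2.66]. Speed limits (rad/s): [2.39, 2.39, 2.79, 3.14, 3.14, 3.14].

INTERFACE

Orientations are given as a unit quaternion [x, y, z, w].
In Python, from cell import state, get_image, job_done gives the robot as it stands.
- The arm moves only by the tool carry_out, never from a script. Its argument "series" is a list of rows, each an object of numbers: "dx", "dy", "dz": the shift along the tool's x, y, z each as a share of 0.03 m, from -1 to 1; "wx", "wy", "wz": the turn, a rotation vector about the tool's x, y, z each as a share of 2 pi rad, from -1 to 1; "grip": the opening in per cent of the stroke, from 0 (shut) to 100 (fully open). A call has 1 to 20 rows; each row shifts and turns the commanded pose from where the row before left it, along the tool's axes as they then stand; what a row does not reach is not made up. A row lasts 1/12 s, in which the tool goes at most 41.7 mm and 7.16 degrees, less where a joint would pass 70% of its speed; a pose out of reach is approached as far as the arm can. A call with a number of a shift or a turn outside -1 to 1 is refused whole. A call with a gripper value outside its range is refused whole. The fingers move at their own pace and stop on an object; the grip force is fixed at half the most. Time passes only in rows, so rows that do not move let the fingers close. It gives the time, the measured TCP pose, the force, the opening and the grip force at its end, in the units of the state.
- state(): the state, without advancing time (a new reading comes with each control period).
- get_image(name): name is "scene" or "top" or "wrist"; returns a dict with "image" (480x640x3 uint8, blue, green, red), "depth" (480x640 float32, mm along the optical axis (not along the pixel's ray), 0 where there is no reading), "vertical_fov" (degrees; the focal length in pixels is half the picture's height over the tangent of half this angle, whatever the lens; pixels are square), "cx", "cy" (the principal point, pixels), "dist" ([k1, k2, p1, p2, k3] as OpenCV has them; the pictures are not rectified), "R" (3x3) and "t" (3): a world point X has camera coordinates R X + t. Camera axes: x right, y down, z forward; pixel columns grow to the right and rows downward; lengths in mm; the calibration is good to about 2 mm. A picture is of the moment at which its call begins.
- job_done(): hands the job in; it is judged then, once.
The state is a dict: "time": time; "joint_pos": joint angles; "qd": joint speeds; "tau": joint torques, N m; "tcp_pos": TCP position; "tcp_rot": TCP orientation; "ft_force": force on the tool from outside, world axes, zero at the start; "moment": the same for the moment, N m; "finger_gap": opening from 0.0 (shut) to 1.0 (fully open); "grasp_force": force on a finger pad.
Only numpy, scipy, OpenCV 4.12 (cv2) and the standard library are available. Lean on these libraries where they do the work, as an engineer would, in place of code of your own. Each camera call takes 0.05 s, during which the arm holds its last target. There are 200 camera calls.

## Working session

There is one attempt and no reset: what is moved stays moved. The work goes in short steps, Python scripts to look and compute and a tool call to move; the robot and the scene stay as the last step left them, time stands still between calls to the robot, and variables do not carry over. Pictures are saved under pics/ and viewed, at most 10 in all, crops included, and the job is handed in when it is done.

Besides the shell and the picture viewer there is one more tool, called after "Request:" by a JSON object that holds its "op" and its "data". carry_out: Moves the arm, as the interface text tells. Shift numbers are shares of 0.03 m and turn numbers shares of 2 pi rad, none past 1 either way. Its arguments: {"type":"object","properties":{"series":{"type":"array","items":{"type":"object","properties":{"dx":{"type":"number","minimum":-1,"maximum":1},"dy":{"type":"number","minimum":-1,"maximum":1},"dz":{"type":"number","minimum":-1,"maximum":1},"wx":{"type":"number","minimum":-1,"maximum":1},"wy":{"type":"number","minimum":-1,"maximum":1},"wz":{"type":"number","minimum":-1,"maximum":1},"grip":{"type":"number"}}}}},"required":["series"]}

```bash
mkdir -p pics
cat > h.py <<'E'
import numpy as np,cv2
from cell import state,get_image,job_done
def cam(n):
    d=get_image(n);h=d['image'].shape[0];f=h/2/np.tan(np.radians(d['vertical_fov']/2))
    d['K']=np.array([[f,0,d['cx']],[0,f,d['cy']],[0,0,1.]]);d['R']=np.array(d['R']);d['t']=np.array(d['t']);d['dist']=np.array(d['dist'],float);return d
def world(d,uv,z=None,depth=None):
    p=cv2.undistortPoints(np.array([uv],float).reshape(-1,1,2),d['K'],d['dist']).reshape(-1,2)
    r=np.c_[p,np.ones(len(p))]@d['R'];c=-d['R'].T@d['t']
    if z is not None: return c+r*((z-c[2])/r[:,2])[:,None]
    return c+r*np.asarray(depth)[:,None]
def cloud(d):
    v,u=np.nonzero(d['depth']>0)
    return world(d,np.c_[u,v],depth=d['depth'][v,u]),u,v
def proj(d,X):
    return cv2.projectPoints(np.array(X,float).reshape(-1,1,3),cv2.Rodrigues(d['R'])[0],d['t'],d['K'],d['dist'])[0].reshape(-1,2)
E
python3 - <<'E'
from h import *
s=state();print(s)
for n in ('top','scene'):
    d=cam(n);cv2.imwrite(f'pics/{n}0.png',d['image']);np.savez(f'{n}0.npz',**d)
    print(n,-d['R'].T@d['t'],d['R'])
E
```

```text
{'time': 0.0, 'joint_pos': array([ 1.14959723e+00,  1.31143259e-01,  1.48926830e+00,  1.93871944e-07,
        1.52303859e+00, -8.54160798e-02]), 'qd': array([ 0.00025632, -0.00117211,  0.00090954, -0.00024643, -0.0002364 ,
        0.00215025]), 'tau': array([ 1.78539438e-03, -5.59855950e+01, -4.91760314e+01,  7.69760530e-02,
        3.55485664e-02, -1.41029614e-04]), 'tcp_pos': array([197.44566354, 565.94351098, 205.3042261 ]), 'tcp_rot': array([ 1.67103810e-01,  9.85938869e-01, -8.99082498e-04, -2.32843839e-04]), 'ft_force': array([0.0365097 , 0.48933544, 0.08935736]), 'moment': array([0.01336669, 0.00608136, 0.00399916]), 'grasp_force': 0.0, 'finger_gap': 1.0001682120059567}
top [ 410.23978126  -12.86519097 1139.99166526] [[ 0.01176052 -0.99992694  0.00279465]
 [-0.99404706 -0.01199402 -0.10828937]
 [ 0.10831498 -0.00150447 -0.99411549]]
scene [1064.67505055  458.81196165 1172.3282101 ] [[-0.65285689  0.75747054 -0.00403222]
 [ 0.62188597  0.53294338 -0.57378497]
 [-0.43247626 -0.37710706 -0.81899606]]
```

View pics/top0.png

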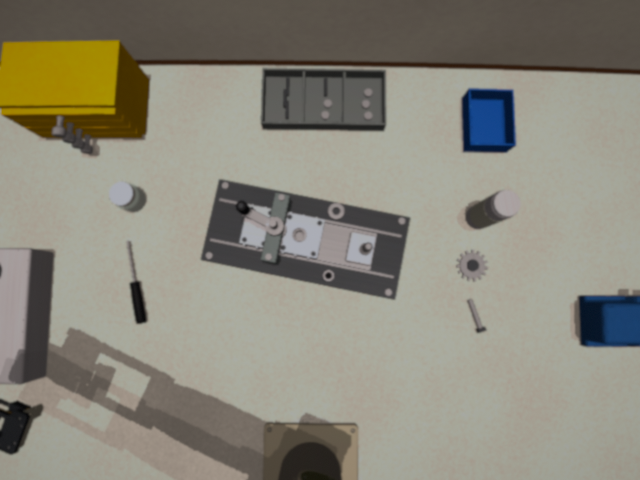

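View pics/scene0.png

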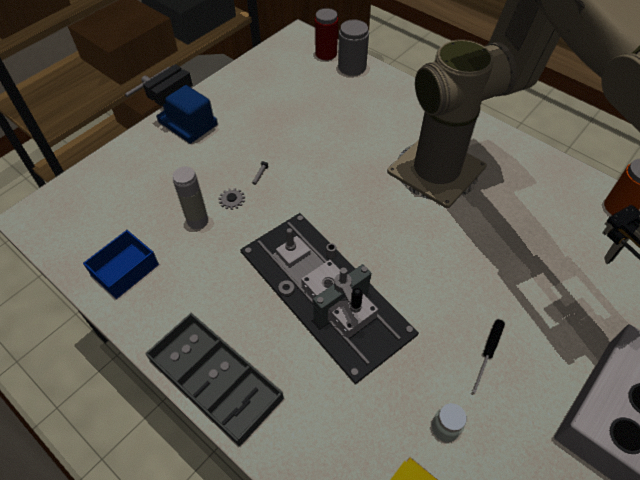

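The top view shows the base with corners at about (220,181), (410,216), (394,298) and (202,260). The post is at (366,247), the boss mouth at (300,235), the bolt stem at (277,226) and the handle at (242,207). The scene view confirms the layout: the handle is beyond the portal on the jig's +y side.

```bash
cat > m.py <<'E'
from h import *
d=dict(np.load('top0.npz'))
g=cv2.cvtColor(d['image'],cv2.COLOR_BGR2GRAY)
m=(g<100).astype(np.uint8);m[:170]=0;m[310:]=0;m[:,:190]=0;m[:,420:]=0
m=cv2.morphologyEx(m,cv2.MORPH_CLOSE,np.ones((9,9)))
c=max(cv2.findContours(m,0,2)[0],key=cv2.contourArea)
P=world(d,cv2.convexHull(c).reshape(-1,2),z=14)
r=cv2.minAreaRect(P[:,:2].astype(np.float32));print(r)
b=cv2.boxPoints(r)
a=r[2];w,h=r[1]
ang=np.radians(a+(90 if h>w else 0)); ey=np.array([np.cos(ang),np.sin(ang)]); ey*=np.sign(ey[1]); ex=np.array([ey[1],-ey[0]])
o=np.array(r[0])+65*ey
print('jig from outline',o,'ey',ey,np.degrees(np.arctan2(*ey)))
for n,uv,z in [('stem',(277,225),179),('mouth',(300,235),62),('post',(367,246),112),('handle',(241.5,206.5),195)]:
    X=world(d,[uv],z=z)[0,:2]; print(n,X,'jig:',(X-o)@ex,(X-o)@ey)
# depth based
for n in('top','scene'):
    d=dict(np.load(n+'0.npz'));C,u,v=cloud(d); q=(C[:,:2]-o); J=np.c_[q@ex,q@ey,C[:,2]]
    s=(abs(J[:,0])<120)&(abs(J[:,1]+65)<240)
    for nm,k in [('handle top',(J[:,2]>185)&(J[:,2]<205)),('stem',(J[:,2]>165)&(J[:,2]<185)&(np.hypot(J[:,0],J[:,1])<20)),('post',(J[:,2]>95)&(J[:,2]<120)&(J[:,1]<-100)),('bar',(J[:,2]>108)&(J[:,2]<120)&(J[:,1]>-60))]:
        t=J[s&k]
        if len(t): print(n,nm,len(t),t.mean(0).round(1),t.min(0).round(1),t.max(0).round(1))
im=dict(np.load('top0.npz'))['image'][160:320,180:430]
cv2.imwrite('pics/crop.png',cv2.resize(im,None,fx=3.2,fy=3.2,interpolation=cv2.INTER_CUBIC))
E
python3 m.py
```

```text
((538.0445556640625, 18.381210327148438), (466.6402282714844, 197.40565490722656), 79.13514709472656)
jig from outline [550.2966034   82.21605447] ey [0.18849304 0.98207453] 10.864852905273445
stem [545.67244372  71.98532295] jig: -2.6128477140541113 -10.918962722859117
mouth [539.82330427  29.48227567] jig: -0.345609886315654 -53.76264478457642
post [ 511.58196567 -117.92834192] jig: -0.29483333916906074 -203.85415289541666
handle [580.11884458 142.81252927] jig: 17.865649475578376 65.1315391790488
top handle top 111 [ 19.   65.9 194.3] [  8.   55.8 185.3] [ 30.9  78.2 200.6]
top stem 57 [-1.000e-01 -1.000e+00  1.779e+02] [ -7.3  -8.1 165.6] [  8.1   6.4 184.3]
top post 59 [-1.000e-01 -2.060e+02  1.104e+02] [  -8.4 -215.4   97.7] [   9.2 -197.9  116.5]
top bar 769 [ -1.   -1.3 115.4] [-75.5 -17.7 108.6] [ 76.6  16.7 119.9]
scene handle top 102 [ 22.6  69.2 194.1] [ 10.   55.6 185.1] [ 32.5  80.6 202.4]
scene stem 57 [  2.9   2.2 176.2] [ -6.4  -7.7 165.2] [  9.5   9.4 184.9]
scene post 56 [   3.6 -202.7  107.9] [  -4.9 -213.    95.5] [  10.9 -196.1  118.1]
scene bar 622 [  7.3   2.7 114.8] [-74.2 -18.3 108. ] [ 78.1  18.6 120. ]
```

View pics/crop.png

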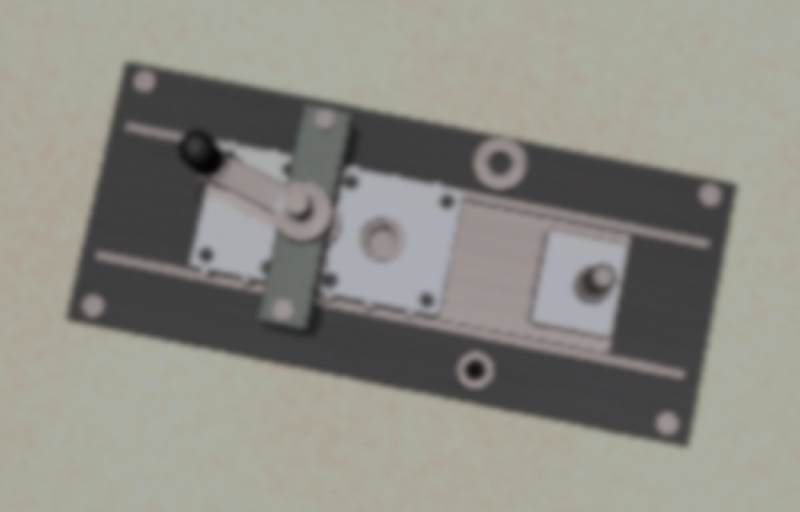

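Request:
{"op": "carry_out", "data": {"series": [{"wz": -0.0115}, {"wz": -0.0115}, {"dx": -0.52, "dy": -0.73}, {"dx": -0.52, "dy": -0.73}, {"dx": -0.52, "dy": -0.73}, {"dx": -0.52, "dy": -0.73}, {"dx": -0.52, "dy": -0.73}, {"dx": -0.52, "dy": -0.73}, {"dx": -0.52, "dy": -0.73}, {"dx": -0.52, "dy": -0.73}, {"dx": -0.52, "dy": -0.73}, {"dx": -0.52, "dy": -0.73}, {"dx": -0.52, "dy": -0.73}, {"dx": -0.52, "dy": -0.73}, {"dx": -0.52, "dy": -0.73}, {"dx": -0.52, "dy": -0.73}, {"dx": -0.52, "dy": -0.73}, {"dx": -0.52, "dy": -0.73}, {"dx": -0.52, "dy": -0.73}, {"dx": -0.52, "dy": -0.73}]}}

```text
validation failed for argument at $.se...
```

Request:
{"op": "carry_out", "data": {"series": [{"dx": -0.52, "dy": -0.73}, {"dx": -0.52, "dy": -0.73}, {"dx": -0.52, "dy": -0.73}, {"dx": -0.52, "dy": -0.73}, {"dx": -0.52, "dy": -0.73}, {"dx": -0.52, "dy": -0.73}, {"dx": -0.52, "dy": -0.73}, {"dx": -0.52, "dy": -0.73}, {"dx": -0.52, "dy": -0.73}, {}, {}, {}]}}

```text
validation failed for argument at $.se...
```

```bash
cat >> h.py <<'E'
O=np.array([550.3,82.2]);EY=np.array([.1885,.9821]);EX=np.array([.9821,-.1885])
def jig(p): q=np.array(p)[...,:2]-O; return np.stack([q@EX,q@EY],-1)
def stem(n='scene',r=6.5):
    d=cam(n);C,u,v=cloud(d);J=jig(C);k=(np.hypot(J[:,0]-(2 if n=='scene' else 0),J[:,1]-(1 if n=='scene' else -1))<r)&(C[:,2]>125)
    return np.percentile(C[k,2],[50,80]).round(1),int(k.sum())
E
python3 - <<'E'
from h import *
from scipy.spatial.transform import Rotation as R
s=state();print(s['time'],s['tcp_pos'],jig(s['tcp_pos']),R.from_quat(s['tcp_rot']).as_matrix().round(4),s['ft_force'])
d=cam('wrist');cv2.imwrite('pics/w1.png',d['image']);np.savez('w1.npz',**d)
C,u,v=cloud(d);J=jig(C);k=(C[:,2]>95)&(C[:,2]<118)&(J[:,1]<-150)&(J[:,1]>-260)&(abs(J[:,0])<40)
print(k.sum(),J[k].mean(0),J[k].min(0),J[k].max(0),C[k,2].mean())
print(stem(),stem('top'))
E
```

```text
0.1 [197.45976837 566.03447631 205.39396636] [-437.72719027  408.66345552] [[-9.442e-01  3.295e-01 -7.000e-04]
 [ 3.295e-01  9.442e-01 -1.500e-03]
 [ 2.000e-04 -1.600e-03 -1.000e+00]] [ 0.37421537  0.49010272 -0.18538449]<stdin>:6: RuntimeWarning: Mean of empty slice.
  ret = um.true_divide(
Traceback (most recent call last):
ValueError: zero-size array to reduction operation minimum which has no identity
```

View pics/w1.png

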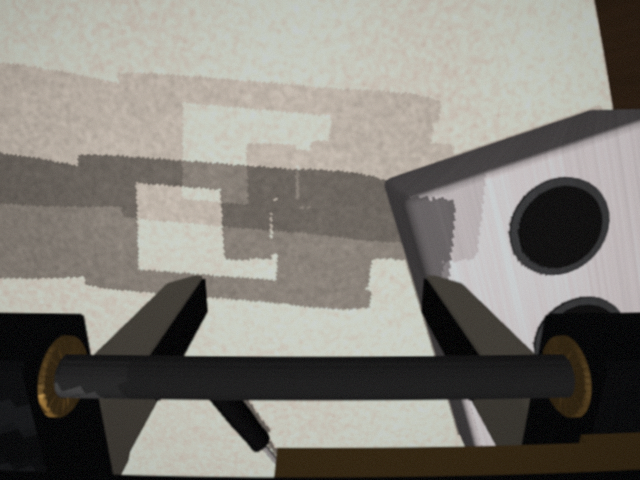

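The move was refused and the arm has not moved. The wrist picture only shows the bench and the fingers, tips at about (200,280) and (430,280). I'll try a row with all fields filled in.

Request:
{"op": "carry_out", "data": {"series": [{"dx": 0, "dy": 0, "dz": 0, "wx": 0, "wy": 0, "wz": -0.0115, "grip": 100}]}}

```text
time: 0.23
tcp_pos: [197.6, 566.2, 205.8]
tcp_rot: [0.132, 0.991, -0.0, -0.0]
ft_force: [-0.2, -1.2, -1.1]
finger_gap: 0.996
grasp_force: 0.0
```

Request:
{"op": "carry_out", "data": {"series": [{"dx": 0, "dy": 0, "dz": 0, "wx": 0, "wy": 0, "wz": -0.0115, "grip": 100}, {"dx": -0.52, "dy": -0.73, "dz": 0, "wx": 0, "wy": 0, "wz": 0, "grip": 100}, {"dx": -0.52, "dy": -0.73, "dz": 0, "wx": 0, "wy": 0, "wz": 0, "grip": 100}, {"dx": -0.52, "dy": -0.73, "dz": 0, "wx": 0, "wy": 0, "wz": 0, "grip": 100}, {"dx": -0.52, "dy": -0.73, "dz": 0, "wx": 0, "wy": 0, "wz": 0, "grip": 100}, {"dx": -0.52, "dy": -0.73, "dz": 0, "wx": 0, "wy": 0, "wz": 0, "grip": 100}, {"dx": -0.52, "dy": -0.73, "dz": 0, "wx": 0, "wy": 0, "wz": 0, "grip": 100}, {"dx": -0.52, "dy": -0.73, "dz": 0, "wx": 0, "wy": 0, "wz": 0, "grip": 100}, {"dx": -0.52, "dy": -0.73, "dz": 0, "wx": 0, "wy": 0, "wz": 0, "grip": 100}, {"dx": -0.52, "dy": -0.73, "dz": 0, "wx": 0, "wy": 0, "wz": 0, "grip": 100}, {"dx": -0.52, "dy": -0.73, "dz": 0, "wx": 0, "wy": 0, "wz": 0, "grip": 100}, {"dx": -0.52, "dy": -0.73, "dz": 0, "wx": 0, "wy": 0, "wz": 0, "grip": 100}, {"dx": -0.52, "dy": -0.73, "dz": 0, "wx": 0, "wy": 0, "wz": 0, "grip": 100}, {"dx": -0.52, "dy": -0.73, "dz": 0, "wx": 0, "wy": 0, "wz": 0, "grip": 100}, {"dx": -0.52, "dy": -0.73, "dz": 0, "wx": 0, "wy": 0, "wz": 0, "grip": 100}, {"dx": -0.52, "dy": -0.73, "dz": 0, "wx": 0, "wy": 0, "wz": 0, "grip": 100}]}}

```text
time: 1.57
tcp_pos: [365.1, 198.2, 206.2]
tcp_rot: [0.095, 0.995, -0.0, -0.0]
ft_force: [0.5, 0.4, 0.4]
finger_gap: 1.001
grasp_force: 0.0
```

Request:
{"op": "carry_out", "data": {"series": [{"dx": -0.52, "dy": -0.73, "dz": 0, "wx": 0, "wy": 0, "wz": 0, "grip": 100}, {"dx": -0.52, "dy": -0.73, "dz": 0, "wx": 0, "wy": 0, "wz": 0, "grip": 100}, {"dx": -0.52, "dy": -0.73, "dz": 0, "wx": 0, "wy": 0, "wz": 0, "grip": 100}, {"dx": -0.52, "dy": -0.73, "dz": 0, "wx": 0, "wy": 0, "wz": 0, "grip": 100}, {"dx": -0.52, "dy": -0.73, "dz": 0, "wx": 0, "wy": 0, "wz": 0, "grip": 100}, {"dx": -0.52, "dy": -0.73, "dz": 0, "wx": 0, "wy": 0, "wz": 0, "grip": 100}, {"dx": -0.52, "dy": -0.73, "dz": 0, "wx": 0, "wy": 0, "wz": 0, "grip": 100}, {"dx": -0.52, "dy": -0.73, "dz": 0, "wx": 0, "wy": 0, "wz": 0, "grip": 100}, {"dx": -0.52, "dy": -0.73, "dz": 0, "wx": 0, "wy": 0, "wz": 0, "grip": 100}, {"dx": -0.52, "dy": -0.73, "dz": 0, "wx": 0, "wy": 0, "wz": 0, "grip": 100}, {"dx": -0.52, "dy": -0.73, "dz": 0, "wx": 0, "wy": 0, "wz": 0, "grip": 100}, {"dx": -0.52, "dy": -0.73, "dz": 0, "wx": 0, "wy": 0, "wz": 0, "grip": 100}, {"dx": -0.52, "dy": -0.73, "dz": 0, "wx": 0, "wy": 0, "wz": 0, "grip": 100}, {"dx": 0, "dy": 0, "dz": 0, "wx": 0, "wy": 0, "wz": 0, "grip": 100}, {"dx": 0, "dy": 0, "dz": 0, "wx": 0, "wy": 0, "wz": 0, "grip": 100}]}}

```text
time: 2.82
tcp_pos: [509.7, -119.4, 205.7]
tcp_rot: [0.097, 0.995, 0.0, -0.001]
ft_force: [-0.5, -0.0, -0.3]
finger_gap: 1.003
grasp_force: 0.0
```

Run:
```python
from h import *
from scipy.spatial.transform import Rotation as R
s=state();M=R.from_quat(s['tcp_rot']).as_matrix();print(s['time'],s['tcp_pos'],jig(s['tcp_pos']),M.round(4),s['ft_force'])
d=cam('wrist');np.savez('w1.npz',**d)
C,u,v=cloud(d);J=jig(C);k=(C[:,2]>95)&(C[:,2]<118)&(J[:,1]<-150)&(J[:,1]>-260)&(abs(J[:,0])<40)
print(k.sum())
if k.sum(): print(J[k].mean(0),J[k].min(0),J[k].max(0),C[k,2].mean())
print(stem(),stem('top'))
```

```text
2.8167 [ 509.72136085 -119.39340187  205.69654483] [  -1.85192526 -205.63395346] [[-9.813e-01  1.923e-01 -1.300e-03]
 [ 1.923e-01  9.813e-01  6.000e-04]
 [ 1.400e-03  3.000e-04 -1.000e+00]] [-0.48436114 -0.02966217 -0.25197651]
593
[  -1.43504815 -206.64859999] [  -8.71663828 -215.07344883] [   9.00307158 -197.91430748] 108.31217956608313
(array([171.9, 179. ]), 54) (array([178.9, 180. ]), 31)
```

Request:
{"op": "carry_out", "data": {"series": [{"dx": -0.06, "dy": -0.03, "dz": 0.75, "wx": 0, "wy": 0, "wz": 0, "grip": 100}, {"dx": 0, "dy": 0, "dz": 0.75, "wx": 0, "wy": 0, "wz": 0, "grip": 100}, {"dx": 0, "dy": 0, "dz": 0.75, "wx": 0, "wy": 0, "wz": 0, "grip": 100}, {"dx": 0, "dy": 0, "dz": 0.75, "wx": 0, "wy": 0, "wz": 0, "grip": 60}, {"dx": 0, "dy": 0, "dz": 0.75, "wx": 0, "wy": 0, "wz": 0, "grip": 40}, {"dx": 0, "dy": 0, "dz": 0, "wx": 0, "wy": 0, "wz": 0, "grip": 15}, {"dx": 0, "dy": 0, "dz": 0, "wx": 0, "wy": 0, "wz": 0, "grip": 15}, {"dx": 0, "dy": 0, "dz": 0, "wx": 0, "wy": 0, "wz": 0, "grip": 15}, {"dx": 0, "dy": 0, "dz": 0, "wx": 0, "wy": 0, "wz": 0, "grip": 15}, {"dx": 0, "dy": 0, "dz": 0, "wx": 0, "wy": 0, "wz": 0, "grip": 15}]}}

```text
time: 3.8
tcp_pos: [512.8, -120.0, 95.9]
tcp_rot: [0.095, 0.995, -0.0, 0.002]
ft_force: [-0.7, 0.1, 0.4]
finger_gap: 0.547
grasp_force: 0.0
```

Request:
{"op": "carry_out", "data": {"series": [{"dx": 0, "dy": 0, "dz": 0.04, "wx": 0, "wy": 0, "wz": 0, "grip": 15}, {"dx": 0, "dy": 0, "dz": 0, "wx": 0, "wy": 0, "wz": 0, "grip": 15}, {"dx": 0, "dy": 0, "dz": 0, "wx": 0, "wy": 0, "wz": 0, "grip": 15}, {"dx": 0, "dy": 0, "dz": 0, "wx": 0, "wy": 0, "wz": 0, "grip": 15}, {"dx": 0, "dy": 0, "dz": 0, "wx": 0, "wy": 0, "wz": 0, "grip": 15}, {"dx": 0, "dy": 0, "dz": 0, "wx": 0, "wy": 0, "wz": 0, "grip": 15}]}}

```text
time: 4.3
tcp_pos: [511.5, -119.9, 92.6]
tcp_rot: [0.096, 0.995, -0.0, -0.0]
ft_force: [-0.9, -1.0, 0.6]
finger_gap: 0.172
grasp_force: 30.0
```

Request:
{"op": "carry_out", "data": {"series": [{"dx": 0, "dy": 0.1, "dz": 0, "wx": 0, "wy": 0, "wz": 0, "grip": 15}, {"dx": 0, "dy": 0.15, "dz": 0, "wx": 0, "wy": 0, "wz": 0, "grip": 15}, {"dx": 0, "dy": 0.2, "dz": 0, "wx": 0, "wy": 0, "wz": 0, "grip": 15}, {"dx": 0, "dy": 0.2, "dz": 0, "wx": 0, "wy": 0, "wz": 0, "grip": 15}, {"dx": 0, "dy": 0.2, "dz": 0, "wx": 0, "wy": 0, "wz": 0, "grip": 15}, {"dx": 0, "dy": 0.2, "dz": 0, "wx": 0, "wy": 0, "wz": 0, "grip": 15}, {"dx": 0, "dy": 0.2, "dz": 0, "wx": 0, "wy": 0, "wz": 0, "grip": 15}, {"dx": 0, "dy": 0.15, "dz": 0, "wx": 0, "wy": 0, "wz": 0, "grip": 15}, {"dx": 0, "dy": 0.05, "dz": 0, "wx": 0, "wy": 0, "wz": 0, "grip": 15}, {"dx": 0, "dy": 0, "dz": 0, "wx": 0, "wy": 0, "wz": 0, "grip": 15}]}}

```text
time: 5.13
tcp_pos: [520.1, -75.3, 92.6]
tcp_rot: [0.095, 0.995, 0.001, 0.0]
ft_force: [1.2, 8.4, 1.2]
finger_gap: 0.168
grasp_force: 30.0
```

```bash
cat > st.py <<'E'
from h import *
s=state();print(s['time'],s['tcp_pos'].round(1),jig(s['tcp_pos']).round(1),s['ft_force'].round(1),s['moment'].round(2),s['grasp_force'].round(1))
print(stem(),stem('top'))
E
python3 st.py
```

```text
Traceback (most recent call last):
  File "st.py", line 2, in <module>
    s=state();print(s['time'],s['tcp_pos'].round(1),jig(s['tcp_pos']).round(1),s['ft_force'].round(1),s['moment'].round(2),s['grasp_force'].round(1))
                                                                                                                           ^^^^^^^^^^^^^^^^^^^^^^
AttributeError: 'float' object has no attribute 'round'
```

```bash
sed -i "s/,s\['grasp_force'\].round(1)/,s['grasp_force']/" st.py; python3 st.py
```

```text
5.1333 [520.1 -75.3  92.6] [  -0.  -160.4] [1.2 8.4 1.2] [ 1.63 -0.19  0.02] 30.00174105662154
(array([170.3, 175.5]), 51) (array([175.2, 176.7]), 32)
```

Request:
{"op": "carry_out", "data": {"series": [{"dx": 0, "dy": 0.05, "dz": 0, "wx": 0, "wy": 0, "wz": 0, "grip": 15}, {"dx": 0, "dy": 0.03, "dz": 0, "wx": 0, "wy": 0, "wz": 0, "grip": 15}, {"dx": 0, "dy": 0, "dz": 0, "wx": 0, "wy": 0, "wz": 0, "grip": 15}]}}

```text
time: 5.48
tcp_pos: [520.6, -72.8, 92.6]
tcp_rot: [0.095, 0.995, 0.002, 0.0]
ft_force: [1.0, 10.6, 0.9]
finger_gap: 0.169
grasp_force: 30.0
```

```bash
python3 st.py
```

```text
5.4833 [520.6 -72.8  92.6] [  -0.  -157.8] [ 1.  10.6  0.9] [ 1.97 -0.2   0.02] 30.002349393298573
(array([167.2, 171.6]), 48) (array([170.8, 172.6]), 31)
```

Request:
{"op": "carry_out", "data": {"series": [{"dx": 0, "dy": 0.03, "dz": 0, "wx": 0, "wy": 0, "wz": 0, "grip": 15}, {"dx": 0, "dy": 0.03, "dz": 0, "wx": 0, "wy": 0, "wz": 0, "grip": 15}, {"dx": 0, "dy": 0, "dz": 0, "wx": 0, "wy": 0, "wz": 0, "grip": 15}, {"dx": 0, "dy": 0, "dz": 0, "wx": 0, "wy": 0, "wz": 0, "grip": 15}]}}

```text
time: 5.92
tcp_pos: [520.8, -71.4, 92.6]
tcp_rot: [0.095, 0.995, 0.001, 0.0]
ft_force: [0.8, 8.6, 1.1]
finger_gap: 0.173
grasp_force: 30.0
```

```bash
python3 st.py
```

```text
5.9167 [520.8 -71.4  92.6] [   0.  -156.4] [0.8 8.6 1.1] [ 1.61 -0.14  0.08] 29.99937878476885
(array([154.2, 156.2]), 38) (array([156.8, 157.5]), 31)
```

Request:
{"op": "carry_out", "data": {"series": [{"dx": 0, "dy": 0, "dz": 0, "wx": 0, "wy": 0, "wz": 0, "grip": 55}, {"dx": 0, "dy": 0, "dz": 0, "wx": 0, "wy": 0, "wz": 0, "grip": 55}, {"dx": 0, "dy": 0, "dz": 0, "wx": 0, "wy": 0, "wz": 0, "grip": 55}, {"dx": 0, "dy": 0, "dz": 0, "wx": 0, "wy": 0, "wz": 0, "grip": 55}, {"dx": 0, "dy": 0, "dz": 0, "wx": 0, "wy": 0, "wz": 0, "grip": 55}, {"dx": 0, "dy": 0, "dz": -0.5, "wx": 0, "wy": 0, "wz": 0, "grip": 55}, {"dx": 0, "dy": 0, "dz": -0.8, "wx": 0, "wy": 0, "wz": 0, "grip": 55}, {"dx": 0, "dy": 0, "dz": -0.8, "wx": 0, "wy": 0, "wz": 0, "grip": 55}, {"dx": 0, "dy": 0, "dz": -0.8, "wx": 0, "wy": 0, "wz": 0, "grip": 55}, {"dx": 0, "dy": 0, "dz": -0.8, "wx": 0, "wy": 0, "wz": 0, "grip": 55}, {"dx": 0, "dy": 0, "dz": -0.8, "wx": 0, "wy": 0, "wz": 0, "grip": 55}, {"dx": 0, "dy": 0, "dz": 0, "wx": 0, "wy": 0, "wz": 0, "grip": 55}]}}

```text
time: 7.02
tcp_pos: [523.2, -73.8, 233.6]
tcp_rot: [0.096, 0.995, -0.001, 0.004]
ft_force: [1.4, -0.4, 2.3]
finger_gap: 0.553
grasp_force: 0.0
```

Request:
{"op": "carry_out", "data": {"series": [{"dx": -0.06, "dy": 0.7, "dz": 0, "wx": 0, "wy": 0, "wz": 0, "grip": 55}, {"dx": -0.06, "dy": 0.7, "dz": 0, "wx": 0, "wy": 0, "wz": 0, "grip": 55}, {"dx": -0.06, "dy": 0.7, "dz": 0, "wx": 0, "wy": 0, "wz": 0, "grip": 55}, {"dx": -0.06, "dy": 0.7, "dz": 0, "wx": 0, "wy": 0, "wz": 0, "grip": 55}, {"dx": -0.06, "dy": 0.7, "dz": 0, "wx": 0, "wy": 0, "wz": 0, "grip": 55}, {"dx": -0.06, "dy": 0.7, "dz": 0, "wx": 0, "wy": 0, "wz": 0, "grip": 55}, {"dx": -0.06, "dy": 0.7, "dz": 0, "wx": 0, "wy": 0, "wz": 0, "grip": 55}, {"dx": -0.06, "dy": 0.7, "dz": 0, "wx": 0, "wy": 0, "wz": 0, "grip": 55}, {"dx": -0.06, "dy": 0.7, "dz": 0, "wx": 0, "wy": 0, "wz": 0, "grip": 55}, {"dx": -0.06, "dy": 0.7, "dz": 0, "wx": 0, "wy": 0, "wz": 0, "grip": 55}, {"dx": -0.06, "dy": 0.45, "dz": 0, "wx": 0, "wy": 0, "wz": 0, "grip": 55}, {"dx": 0, "dy": 0, "dz": 0, "wx": 0, "wy": 0, "wz": 0, "grip": 55}, {"dx": 0, "dy": 0, "dz": 0, "wx": 0, "wy": 0, "wz": 0, "grip": 55}]}}

```text
time: 8.1
tcp_pos: [582.4, 142.7, 227.0]
tcp_rot: [0.095, 0.995, -0.0, -0.0]
ft_force: [-0.6, 0.6, 0.1]
finger_gap: 0.55
grasp_force: 0.0
```

Run:
```python
from h import *
s=state();print(s['time'],s['tcp_pos'].round(1),jig(s['tcp_pos']).round(1),s['ft_force'].round(1),s['finger_gap'])
T=s['tcp_pos']
for n in ('wrist','top','scene'):
    d=cam(n);np.savez(n+'2.npz',**d);C,u,v=cloud(d);J=jig(C)
    for nm,k in [('handle',(C[:,2]>180)&(C[:,2]<199)&(np.hypot(J[:,0]-20,J[:,1]-67)<22)),('stem',(C[:,2]>150)&(C[:,2]<165)&(np.hypot(J[:,0],J[:,1])<15)),('post',(C[:,2]>95)&(C[:,2]<118)&(J[:,1]<-110)&(J[:,1]>-200)&(abs(J[:,0])<30))]:
        if k.sum()>5: print(n,nm,k.sum(),np.median(J[k],0).round(1),J[k].min(0).round(1),J[k].max(0).round(1),np.median(C[k,2]).round(1))
    if n=='wrist': cv2.imwrite('pics/w2.png',d['image'])
```

```text
8.1 [582.4 142.7 227. ] [20.1 65.5] [-0.6  0.6  0.1] 0.5504455706904573
wrist handle 1528 [16.4 66.9] [ 7.5 55.4] [29.2 78.4] 193.5
wrist stem 564 [-0.5  0.1] [-8.  -8.1] [7.3 7.5] 155.1
wrist post 655 [  -1.  -152.2] [  -8.9 -165.1] [   8.2 -146.8] 108.4
top stem 48 [-0.1 -1.1] [-7.2 -8.5] [7.7 6.7] 156.9
top post 54 [-1.000e-01 -1.561e+02] [  -7.7 -164.4] [   8.2 -148.2] 111.6
scene handle 112 [24.  70.5] [ 9.9 56. ] [34.1 79.4] 194.2
scene stem 44 [2.2 1.9] [-6.2 -7.7] [9.9 7.7] 156.4
scene post 55 [   3.9 -153.2] [  -8.1 -166. ] [  11.3 -147.2] 108.7
```

View pics/w2.png

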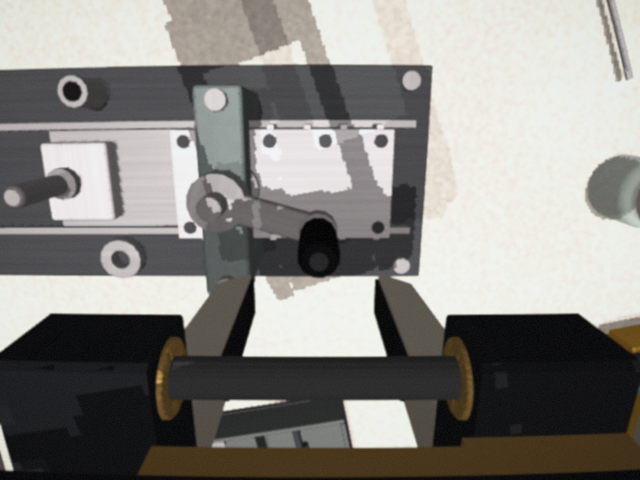

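The wrist view shows the handle at (318,245), the stem at (212,205) and the bolt fallen in. By depth, the handle is at jig (18.4, 66.9) and the axis at (-0.3, -0.2). I'll descend and grip.

Request:
{"op": "carry_out", "data": {"series": [{"dx": 0.057, "dy": 0.047, "dz": 0, "wx": 0, "wy": 0, "wz": 0, "grip": 55}, {"dx": 0, "dy": 0, "dz": 0.63, "wx": 0, "wy": 0, "wz": 0, "grip": 55}, {"dx": 0, "dy": 0, "dz": 0.63, "wx": 0, "wy": 0, "wz": 0, "grip": 55}, {"dx": 0, "dy": 0, "dz": 0.63, "wx": 0, "wy": 0, "wz": 0, "grip": 55}, {"dx": 0, "dy": 0, "dz": 0, "wx": 0, "wy": 0, "wz": 0, "grip": 15}, {"dx": 0, "dy": 0, "dz": 0, "wx": 0, "wy": 0, "wz": 0, "grip": 15}, {"dx": 0, "dy": 0, "dz": 0, "wx": 0, "wy": 0, "wz": 0, "grip": 15}, {"dx": 0, "dy": 0, "dz": 0, "wx": 0, "wy": 0, "wz": 0, "grip": 15}, {"dx": 0, "dy": 0, "dz": 0, "wx": 0, "wy": 0, "wz": 0, "grip": 15}, {"dx": 0, "dy": 0, "dz": 0, "wx": 0, "wy": 0, "wz": 0, "grip": 15}]}}

```text
time: 9.08
tcp_pos: [582.3, 144.9, 172.8]
tcp_rot: [0.095, 0.995, 0.001, 0.002]
ft_force: [1.5, 2.7, 4.2]
finger_gap: 0.238
grasp_force: 30.0
```

```bash
cat > arc.py <<'E'
# arc.py N step_deg (positive = ccw seen from above): rows from current TCP about axis
import sys
from h import *
A=np.array([-.3,-.2])
s=state();p=jig(s['tcp_pos'])-A;r=np.hypot(*p);a=np.arctan2(p[1],p[0])
print('t',round(s['time'],2),'ang',np.degrees(a).round(1),'r',r.round(1),'F',s['ft_force'].round(1),'g',s['grasp_force'],s['tcp_pos'][2].round(1),s['tcp_rot'].round(4))
print('stem top,scene',stem('top'),stem())
if len(sys.argv)>2:
    n=int(sys.argv[1]);st=np.radians(float(sys.argv[2]))
    b=a+st*np.arange(n+1);q=70*np.c_[np.cos(b),np.sin(b)];q[0]=p
    for D in np.diff(q,axis=0)/30: print('dx %.2f dy %.2f'%(-D[0],D[1]))
E
python3 arc.py 12 10
```

```text
t 9.08 ang 73.6 r 70.7 F [1.5 2.7 4.2] g 30.001669137272984 172.8 [9.540e-02 9.954e-01 7.000e-04 1.600e-03]
stem top,scene (array([615.9, 617.5]), 156) (array([616.4, 617.3]), 62)
dx 0.41 dy 0.06
dx 0.41 dy 0.01
dx 0.40 dy -0.06
dx 0.39 dy -0.13
dx 0.36 dy -0.19
dx 0.32 dy -0.25
dx 0.27 dy -0.31
dx 0.21 dy -0.35
dx 0.15 dy -0.38
dx 0.08 dy -0.40
dx 0.01 dy -0.41
dx -0.06 dy -0.40
```

```bash
cat >> h.py <<'E'
def stem(n='scene',r=5.5):
    d=cam(n);C,u,v=cloud(d);J=jig(C);c=dict(scene=(2,1),top=(-.3,-1),wrist=(-.4,-.3))[n]
    k=(np.hypot(J[:,0]-c[0],J[:,1]-c[1])<r)&(C[:,2]>138)&(C[:,2]<170)
    return np.percentile(C[k,2],[50,80]).round(1) if k.sum()>3 else 0,int(k.sum())
E
sed -i "s/^print('stem.*/for n in ('top','scene','wrist'): print(n,stem(n))/" arc.py; python3 arc.py
```

```text
t 9.18 ang 73.7 r 70.7 F [0.4 2.  6.1] g 30.002809893339872 172.7 [9.540e-02 9.954e-01 6.000e-04 1.600e-03]
top (array([155.8, 156.9]), 7)
scene (array([155.3, 156.3]), 14)
wrist (array([155.4, 155.9]), 381)
```

Request:
{"op": "carry_out", "data": {"series": [{"dx": 0.41, "dy": 0.06, "dz": 0, "wx": 0, "wy": 0, "wz": 0, "grip": 15}, {"dx": 0.41, "dy": 0.01, "dz": 0, "wx": 0, "wy": 0, "wz": 0, "grip": 15}, {"dx": 0.4, "dy": -0.06, "dz": 0, "wx": 0, "wy": 0, "wz": 0, "grip": 15}, {"dx": 0.39, "dy": -0.13, "dz": 0, "wx": 0, "wy": 0, "wz": 0, "grip": 15}, {"dx": 0.36, "dy": -0.19, "dz": 0, "wx": 0, "wy": 0, "wz": 0, "grip": 15}, {"dx": 0.32, "dy": -0.25, "dz": 0, "wx": 0, "wy": 0, "wz": 0, "grip": 15}, {"dx": 0.27, "dy": -0.31, "dz": 0, "wx": 0, "wy": 0, "wz": 0, "grip": 15}, {"dx": 0, "dy": 0, "dz": 0, "wx": 0, "wy": 0, "wz": 0, "grip": 15}]}}

```text
time: 10.0
tcp_pos: [501.0, 132.2, 172.7]
tcp_rot: [0.096, 0.995, -0.0, 0.002]
ft_force: [-0.4, -1.8, 5.7]
finger_gap: 0.241
grasp_force: 30.0
```

```bash
python3 arc.py 12 10
```

```text
t 10.0 ang 145.2 r 70.1 F [-0.4 -1.8  5.7] g 30.00218386296183 172.7 [ 9.570e-02  9.954e-01 -4.000e-04  1.600e-03]
top (array([159.1, 160.5]), 23)
scene (array([158.4, 159.1]), 19)
wrist (0, 0)
dx 0.20 dy -0.36
dx 0.14 dy -0.38
dx 0.07 dy -0.40
dx -0.00 dy -0.41
dx -0.07 dy -0.40
dx -0.14 dy -0.38
dx -0.20 dy -0.35
dx -0.26 dy -0.31
dx -0.31 dy -0.26
dx -0.35 dy -0.20
dx -0.38 dy -0.14
dx -0.40 dy -0.07
```

Request:
{"op": "carry_out", "data": {"series": [{"dx": 0.2, "dy": -0.36, "dz": 0, "wx": 0, "wy": 0, "wz": 0, "grip": 15}, {"dx": 0.14, "dy": -0.38, "dz": 0, "wx": 0, "wy": 0, "wz": 0, "grip": 15}, {"dx": 0.07, "dy": -0.4, "dz": 0, "wx": 0, "wy": 0, "wz": 0, "grip": 15}, {"dx": 0, "dy": -0.41, "dz": 0, "wx": 0, "wy": 0, "wz": 0, "grip": 15}, {"dx": -0.07, "dy": -0.4, "dz": 0, "wx": 0, "wy": 0, "wz": 0, "grip": 15}, {"dx": -0.14, "dy": -0.38, "dz": 0, "wx": 0, "wy": 0, "wz": 0, "grip": 15}, {"dx": -0.2, "dy": -0.35, "dz": 0, "wx": 0, "wy": 0, "wz": 0, "grip": 15}, {"dx": -0.26, "dy": -0.31, "dz": 0, "wx": 0, "wy": 0, "wz": 0, "grip": 15}, {"dx": -0.31, "dy": -0.26, "dz": 0, "wx": 0, "wy": 0, "wz": 0, "grip": 15}, {"dx": -0.35, "dy": -0.2, "dz": 0, "wx": 0, "wy": 0, "wz": 0, "grip": 15}, {"dx": 0, "dy": 0, "dz": 0, "wx": 0, "wy": 0, "wz": 0, "grip": 15}]}}

```text
time: 11.07
tcp_pos: [510.3, 25.2, 172.7]
tcp_rot: [0.096, 0.995, -0.0, 0.002]
ft_force: [1.5, 0.1, 7.8]
finger_gap: 0.239
grasp_force: 30.0
```

```bash
python3 arc.py 8 8
```

```text
t 11.07 ang -114.0 r 69.3 F [1.5 0.1 7.8] g 30.001924925018102 172.7 [ 9.600e-02  9.954e-01 -1.000e-04  1.800e-03]
top (0, 0)
scene (array([160.1, 162. ]), 21)
wrist (0, 0)
dx -0.30 dy -0.13
dx -0.32 dy -0.07
dx -0.32 dy -0.02
dx -0.32 dy 0.02
dx -0.32 dy 0.07
dx -0.31 dy 0.11
dx -0.29 dy 0.15
dx -0.26 dy 0.19
```

Request:
{"op": "carry_out", "data": {"series": [{"dx": -0.3, "dy": -0.13, "dz": 0, "wx": 0, "wy": 0, "wz": 0, "grip": 15}, {"dx": -0.32, "dy": -0.07, "dz": 0, "wx": 0, "wy": 0, "wz": 0, "grip": 15}, {"dx": -0.32, "dy": -0.02, "dz": 0, "wx": 0, "wy": 0, "wz": 0, "grip": 15}, {"dx": -0.32, "dy": 0.02, "dz": 0, "wx": 0, "wy": 0, "wz": 0, "grip": 15}, {"dx": -0.32, "dy": 0.07, "dz": 0, "wx": 0, "wy": 0, "wz": 0, "grip": 15}, {"dx": 0, "dy": 0, "dz": 0, "wx": 0, "wy": 0, "wz": 0, "grip": 15}]}}

```text
time: 11.72
tcp_pos: [556.3, 12.9, 172.7]
tcp_rot: [0.096, 0.995, -0.0, 0.002]
ft_force: [0.7, -2.1, 7.4]
finger_gap: 0.24
grasp_force: 30.0
```

```bash
python3 arc.py 8 8
```

```text
t 11.72 ang -73.9 r 69.5 F [ 0.7 -2.1  7.4] g 30.0005680101458 172.7 [ 9.570e-02  9.954e-01 -4.000e-04  1.800e-03]
top (array([161.7, 162.5]), 16)
scene (array([160.7, 162.2]), 18)
wrist (array([160. , 160.6]), 400)
dx -0.31 dy 0.09
dx -0.29 dy 0.15
dx -0.26 dy 0.19
dx -0.23 dy 0.23
dx -0.20 dy 0.26
dx -0.16 dy 0.28
dx -0.12 dy 0.30
dx -0.08 dy 0.32
```

Request:
{"op": "carry_out", "data": {"series": [{"dx": -0.31, "dy": 0.09, "dz": 0, "wx": 0, "wy": 0, "wz": 0, "grip": 15}, {"dx": -0.29, "dy": 0.15, "dz": 0, "wx": 0, "wy": 0, "wz": 0, "grip": 15}, {"dx": -0.26, "dy": 0.19, "dz": 0, "wx": 0, "wy": 0, "wz": 0, "grip": 15}, {"dx": 0, "dy": 0, "dz": 0, "wx": 0, "wy": 0, "wz": 0, "grip": 15}]}}

```text
time: 12.2
tcp_pos: [584.0, 21.2, 172.7]
tcp_rot: [0.096, 0.995, -0.0, 0.002]
ft_force: [2.9, -1.2, 7.2]
finger_gap: 0.241
grasp_force: 30.0
```

```bash
python3 arc.py 6 6
```

```text
t 12.2 ang -49.9 r 69.7 F [ 2.9 -1.2  7.2] g 30.00245278235525 172.7 [ 9.560e-02  9.954e-01 -3.000e-04  1.900e-03]
top (array([162.2, 162.8]), 21)
scene (array([161.8, 163. ]), 24)
wrist (array([160.6, 161. ]), 446)
dx -0.18 dy 0.16
dx -0.16 dy 0.18
dx -0.14 dy 0.20
dx -0.12 dy 0.21
dx -0.10 dy 0.22
dx -0.07 dy 0.23
```

Request:
{"op": "carry_out", "data": {"series": [{"dx": -0.18, "dy": 0.16, "dz": 0, "wx": 0, "wy": 0, "wz": 0, "grip": 15}, {"dx": -0.16, "dy": 0.18, "dz": 0, "wx": 0, "wy": 0, "wz": 0, "grip": 15}, {"dx": 0, "dy": 0, "dz": 0, "wx": 0, "wy": 0, "wz": 0, "grip": 15}]}}

```text
time: 12.6
tcp_pos: [595.7, 29.2, 172.7]
tcp_rot: [0.096, 0.995, -0.0, 0.002]
ft_force: [2.1, -1.8, 6.3]
finger_gap: 0.243
grasp_force: 30.0
```

```bash
python3 arc.py 6 6
```

```text
t 12.6 ang -38.3 r 69.9 F [ 2.1 -1.8  6.3] g 30.001684203743935 172.7 [ 9.560e-02  9.954e-01 -4.000e-04  1.900e-03]
top (array([161.7, 164.1]), 21)
scene (array([162.1, 163.5]), 21)
wrist (array([160.8, 161.3]), 466)
dx -0.14 dy 0.20
dx -0.12 dy 0.21
dx -0.10 dy 0.22
dx -0.07 dy 0.23
dx -0.05 dy 0.24
dx -0.02 dy 0.24
```

Request:
{"op": "carry_out", "data": {"series": [{"dx": -0.14, "dy": 0.2, "dz": 0, "wx": 0, "wy": 0, "wz": 0, "grip": 15}, {"dx": -0.12, "dy": 0.21, "dz": 0, "wx": 0, "wy": 0, "wz": 0, "grip": 15}, {"dx": -0.1, "dy": 0.22, "dz": 0, "wx": 0, "wy": 0, "wz": 0, "grip": 15}, {"dx": 0, "dy": 0, "dz": 0, "wx": 0, "wy": 0, "wz": 0, "grip": 15}]}}

```text
time: 13.08
tcp_pos: [610.0, 46.0, 172.8]
tcp_rot: [0.095, 0.995, -0.0, 0.002]
ft_force: [3.8, -1.4, 4.5]
finger_gap: 0.243
grasp_force: 30.0
```

```bash
python3 arc.py 6 6
```

```text
t 13.08 ang -20.1 r 70.0 F [ 3.8 -1.4  4.5] g 30.00241410685703 172.8 [ 9.550e-02  9.954e-01 -2.000e-04  2.200e-03]
top (array([163.9, 165. ]), 22)
scene (0, 2)
wrist (array([161.2, 161.7]), 491)
dx -0.07 dy 0.23
dx -0.05 dy 0.24
dx -0.02 dy 0.24
dx 0.00 dy 0.24
dx 0.03 dy 0.24
dx 0.05 dy 0.24
```

Request:
{"op": "carry_out", "data": {"series": [{"dx": -0.07, "dy": 0.23, "dz": 0, "wx": 0, "wy": 0, "wz": 0, "grip": 15}, {"dx": -0.05, "dy": 0.24, "dz": 0, "wx": 0, "wy": 0, "wz": 0, "grip": 15}, {"dx": -0.02, "dy": 0.24, "dz": 0, "wx": 0, "wy": 0, "wz": 0, "grip": 15}, {"dx": 0, "dy": 0, "dz": 0, "wx": 0, "wy": 0, "wz": 0, "grip": 15}]}}

```text
time: 13.57
tcp_pos: [618.4, 66.5, 172.8]
tcp_rot: [0.095, 0.995, -0.0, 0.003]
ft_force: [6.0, -0.0, 4.1]
finger_gap: 0.24
grasp_force: 30.0
```

```bash
python3 arc.py 6 6
```

```text
t 13.57 ang -1.9 r 70.1 F [ 6.  -0.   4.1] g 30.000557724852115 172.8 [ 0.0954  0.9954 -0.      0.0026]
top (array([163.6, 164.5]), 20)
scene (0, 0)
wrist (array([161.4, 161.9]), 502)
dx 0.01 dy 0.24
dx 0.03 dy 0.24
dx 0.06 dy 0.24
dx 0.08 dy 0.23
dx 0.10 dy 0.22
dx 0.13 dy 0.21
```

Request:
{"op": "carry_out", "data": {"series": [{"dx": 0.01, "dy": 0.24, "dz": 0, "wx": 0, "wy": 0, "wz": 0, "grip": 15}, {"dx": 0.03, "dy": 0.24, "dz": 0, "wx": 0, "wy": 0, "wz": 0, "grip": 15}, {"dx": 0.06, "dy": 0.24, "dz": 0, "wx": 0, "wy": 0, "wz": 0, "grip": 15}, {"dx": 0, "dy": 0, "dz": 0, "wx": 0, "wy": 0, "wz": 0, "grip": 15}]}}

```text
time: 14.05
tcp_pos: [619.8, 88.8, 172.9]
tcp_rot: [0.095, 0.995, 0.0, 0.003]
ft_force: [7.2, 0.9, 2.7]
finger_gap: 0.242
grasp_force: 30.0
```

```bash
python3 arc.py 6 6
```

```text
t 14.05 ang 16.4 r 70.1 F [7.2 0.9 2.7] g 30.001029908889905 172.9 [9.530e-02 9.954e-01 5.000e-04 3.000e-03]
top (array([156.8, 157.7]), 19)
scene (0, 2)
wrist (array([154. , 154.5]), 464)
dx 0.09 dy 0.23
dx 0.10 dy 0.22
dx 0.13 dy 0.21
dx 0.15 dy 0.19
dx 0.17 dy 0.18
dx 0.19 dy 0.16
```

The bolt dropped by 7.4 mm (wrist reading 161.4 to 154.0). The drop came at about 5–10° on the handle circle. Next is one full turn clockwise.

Request:
{"op": "carry_out", "data": {"series": [{"dx": 0, "dy": 0, "dz": 0, "wx": 0, "wy": 0, "wz": 0, "grip": 15}, {"dx": 0, "dy": 0, "dz": 0, "wx": 0, "wy": 0, "wz": 0, "grip": 15}]}}

```text
time: 14.37
tcp_pos: [619.8, 88.3, 172.9]
tcp_rot: [0.095, 0.995, 0.001, 0.003]
ft_force: [7.6, 1.8, 2.8]
finger_gap: 0.244
grasp_force: 30.0
```

```bash
python3 arc.py 18 -10
```

```text
t 14.37 ang 16.0 r 70.2 F [7.6 1.8 2.8] g 30.00101843615994 172.9 [9.540e-02 9.954e-01 6.000e-04 3.100e-03]
top (array([155.8, 157.5]), 21)
scene (0, 3)
wrist (array([154. , 154.5]), 465)
dx -0.07 dy -0.40
dx -0.01 dy -0.41
dx 0.06 dy -0.40
dx 0.13 dy -0.38
dx 0.20 dy -0.36
dx 0.26 dy -0.32
dx 0.31 dy -0.27
dx 0.35 dy -0.21
dx 0.38 dy -0.15
dx 0.40 dy -0.08
dx 0.41 dy -0.01
dx 0.40 dy 0.06
dx 0.38 dy 0.13
dx 0.36 dy 0.20
dx 0.32 dy 0.26
dx 0.27 dy 0.31
dx 0.21 dy 0.35
dx 0.15 dy 0.38
```

Request:
{"op": "carry_out", "data": {"series": [{"dx": -0.09, "dy": -0.4, "dz": 0, "wx": 0, "wy": 0, "wz": 0, "grip": 15}, {"dx": -0.01, "dy": -0.41, "dz": 0, "wx": 0, "wy": 0, "wz": 0, "grip": 15}, {"dx": 0.06, "dy": -0.4, "dz": 0, "wx": 0, "wy": 0, "wz": 0, "grip": 15}, {"dx": 0.13, "dy": -0.38, "dz": 0, "wx": 0, "wy": 0, "wz": 0, "grip": 15}, {"dx": 0.2, "dy": -0.36, "dz": 0, "wx": 0, "wy": 0, "wz": 0, "grip": 15}, {"dx": 0.26, "dy": -0.32, "dz": 0, "wx": 0, "wy": 0, "wz": 0, "grip": 15}, {"dx": 0.31, "dy": -0.27, "dz": 0, "wx": 0, "wy": 0, "wz": 0, "grip": 15}, {"dx": 0.35, "dy": -0.21, "dz": 0, "wx": 0, "wy": 0, "wz": 0, "grip": 15}, {"dx": 0.38, "dy": -0.15, "dz": 0, "wx": 0, "wy": 0, "wz": 0, "grip": 15}, {"dx": 0, "dy": 0, "dz": 0, "wx": 0, "wy": 0, "wz": 0, "grip": 15}]}}

```text
time: 15.35
tcp_pos: [553.2, 12.4, 172.6]
tcp_rot: [0.095, 0.995, 0.001, 0.001]
ft_force: [-1.5, 5.8, 6.5]
finger_gap: 0.238
grasp_force: 30.0
```

```bash
python3 arc.py 14 -10
```

```text
t 15.35 ang -76.5 r 69.8 F [-1.5  5.8  6.5] g 30.004857945023105 172.6 [9.540e-02 9.954e-01 1.000e-03 7.000e-04]
top (array([154.5, 155.3]), 13)
scene (array([152.5, 154.3]), 20)
wrist (array([151.9, 152.4]), 366)
dx 0.40 dy -0.07
dx 0.41 dy 0.01
dx 0.40 dy 0.08
dx 0.38 dy 0.15
dx 0.35 dy 0.21
dx 0.30 dy 0.27
dx 0.25 dy 0.32
dx 0.19 dy 0.36
dx 0.13 dy 0.39
dx 0.06 dy 0.40
dx -0.01 dy 0.41
dx -0.08 dy 0.40
dx -0.15 dy 0.38
dx -0.21 dy 0.35
```

Request:
{"op": "carry_out", "data": {"series": [{"dx": 0.4, "dy": -0.07, "dz": 0, "wx": 0, "wy": 0, "wz": 0, "grip": 15}, {"dx": 0.41, "dy": 0.01, "dz": 0, "wx": 0, "wy": 0, "wz": 0, "grip": 15}, {"dx": 0.4, "dy": 0.08, "dz": 0, "wx": 0, "wy": 0, "wz": 0, "grip": 15}, {"dx": 0.38, "dy": 0.15, "dz": 0, "wx": 0, "wy": 0, "wz": 0, "grip": 15}, {"dx": 0.35, "dy": 0.21, "dz": 0, "wx": 0, "wy": 0, "wz": 0, "grip": 15}, {"dx": 0.3, "dy": 0.27, "dz": 0, "wx": 0, "wy": 0, "wz": 0, "grip": 15}, {"dx": 0.25, "dy": 0.32, "dz": 0, "wx": 0, "wy": 0, "wz": 0, "grip": 15}, {"dx": 0.19, "dy": 0.36, "dz": 0, "wx": 0, "wy": 0, "wz": 0, "grip": 15}, {"dx": 0.13, "dy": 0.39, "dz": 0, "wx": 0, "wy": 0, "wz": 0, "grip": 15}, {"dx": 0.06, "dy": 0.4, "dz": 0, "wx": 0, "wy": 0, "wz": 0, "grip": 15}, {"dx": -0.01, "dy": 0.41, "dz": 0, "wx": 0, "wy": 0, "wz": 0, "grip": 15}, {"dx": -0.08, "dy": 0.4, "dz": 0, "wx": 0, "wy": 0, "wz": 0, "grip": 15}, {"dx": -0.15, "dy": 0.38, "dz": 0, "wx": 0, "wy": 0, "wz": 0, "grip": 15}, {"dx": 0, "dy": 0, "dz": 0, "wx": 0, "wy": 0, "wz": 0, "grip": 15}]}}

```text
time: 16.67
tcp_pos: [496.1, 126.2, 172.6]
tcp_rot: [0.095, 0.995, 0.001, 0.001]
ft_force: [-4.4, 4.1, 12.1]
finger_gap: 0.243
grasp_force: 30.0
```

```bash
python3 arc.py 14 -10
```

```text
t 16.67 ang 151.5 r 69.6 F [-4.4  4.1 12.1] g 30.003103752387688 172.6 [9.480e-02 9.955e-01 1.000e-03 8.000e-04]
top (array([151.1, 152.6]), 22)
scene (array([149.9, 151.6]), 21)
wrist (0, 0)
dx -0.21 dy 0.34
dx -0.28 dy 0.30
dx -0.33 dy 0.24
dx -0.36 dy 0.18
dx -0.39 dy 0.12
dx -0.40 dy 0.05
dx -0.41 dy -0.02
dx -0.40 dy -0.09
dx -0.37 dy -0.16
dx -0.34 dy -0.22
dx -0.30 dy -0.28
dx -0.24 dy -0.33
dx -0.18 dy -0.36
dx -0.12 dy -0.39
```

Request:
{"op": "carry_out", "data": {"series": [{"dx": -0.21, "dy": 0.34, "dz": -0.05, "wx": 0, "wy": 0, "wz": 0, "grip": 15}, {"dx": -0.28, "dy": 0.3, "dz": 0, "wx": 0, "wy": 0, "wz": 0, "grip": 15}, {"dx": -0.33, "dy": 0.24, "dz": 0, "wx": 0, "wy": 0, "wz": 0, "grip": 15}, {"dx": -0.36, "dy": 0.18, "dz": 0, "wx": 0, "wy": 0, "wz": 0, "grip": 15}, {"dx": -0.39, "dy": 0.12, "dz": 0, "wx": 0, "wy": 0, "wz": 0, "grip": 15}, {"dx": -0.4, "dy": 0.05, "dz": 0, "wx": 0, "wy": 0, "wz": 0, "grip": 15}, {"dx": -0.41, "dy": -0.02, "dz": 0, "wx": 0, "wy": 0, "wz": 0, "grip": 15}, {"dx": -0.4, "dy": -0.09, "dz": 0, "wx": 0, "wy": 0, "wz": 0, "grip": 15}, {"dx": -0.37, "dy": -0.16, "dz": 0, "wx": 0, "wy": 0, "wz": 0, "grip": 15}, {"dx": -0.34, "dy": -0.22, "dz": 0, "wx": 0, "wy": 0, "wz": 0, "grip": 15}, {"dx": 0, "dy": 0, "dz": 0, "wx": 0, "wy": 0, "wz": 0, "grip": 15}]}}

```text
time: 17.73
tcp_pos: [604.9, 125.8, 173.0]
tcp_rot: [0.096, 0.995, 0.001, 0.002]
ft_force: [7.5, 5.9, -0.5]
finger_gap: 0.242
grasp_force: 30.0
```

```bash
python3 arc.py 5 -9
```

```text
t 17.73 ang 49.4 r 70.2 F [ 7.5  5.9 -0.5] g 29.99972551711835 173.0 [9.560e-02 9.954e-01 9.000e-04 1.800e-03]
top (array([148.9, 149.6]), 19)
scene (0, 0)
wrist (array([146.7, 147.3]), 391)
dx -0.25 dy -0.26
dx -0.21 dy -0.30
dx -0.17 dy -0.33
dx -0.11 dy -0.35
dx -0.06 dy -0.36
```

Request:
{"op": "carry_out", "data": {"series": [{"dx": -0.25, "dy": -0.26, "dz": 0, "wx": 0, "wy": 0, "wz": 0, "grip": 15}, {"dx": -0.21, "dy": -0.3, "dz": 0, "wx": 0, "wy": 0, "wz": 0, "grip": 15}, {"dx": -0.17, "dy": -0.33, "dz": 0, "wx": 0, "wy": 0, "wz": 0, "grip": 15}, {"dx": -0.11, "dy": -0.35, "dz": 0, "wx": 0, "wy": 0, "wz": 0, "grip": 15}, {"dx": -0.03, "dy": -0.18, "dz": 0, "wx": 0, "wy": 0, "wz": 0, "grip": 15}, {"dx": 0, "dy": 0, "dz": 0, "wx": 0, "wy": 0, "wz": 0, "grip": 15}, {"dx": 0, "dy": 0, "dz": 0, "wx": 0, "wy": 0, "wz": 0, "grip": 15}, {"dx": 0, "dy": 0, "dz": 0, "wx": 0, "wy": 0, "wz": 0, "grip": 15}, {"dx": 0, "dy": 0, "dz": 0, "wx": 0, "wy": 0, "wz": 0, "grip": 15}]}}

```text
time: 18.63
tcp_pos: [619.6, 78.7, 173.1]
tcp_rot: [0.096, 0.995, -0.0, 0.003]
ft_force: [13.1, -2.4, -5.0]
finger_gap: 0.241
grasp_force: 30.0
```

```bash
python3 arc.py
```

```text
t 18.63 ang 8.1 r 69.7 F [13.1 -2.4 -5. ] g 30.00146340345964 173.1 [ 9.590e-02  9.954e-01 -2.000e-04  3.000e-03]
top (array([147. , 148.7]), 21)
scene (0, 2)
wrist (array([145.6, 146.2]), 429)
```

```bash
python3 -c "
from cell import job_done;print(job_done())"
```

```text
the job is handed in; nothing more can be done
None
```

The job is handed in: the boss is under the bolt, the bolt dropped off the thread start and was turned one full turn clockwise (measured depth about 32 mm), and the gripper is still holding the handle at 30 N with the crank at rest.

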